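Unlock the marble tray's push-and-turn cap and open the gate

TASK

Release the marbles for the sphere-packing class: press the white child-resistant cap of the tray's lock down, firmly but with no more than about 15 N so the seat is not overloaded, and turn it anticlockwise while pressed until the lock is fully at the green mark. Only then slide the gate fully open towards the lock by its knob so that all six marbles roll down to the brass end, leave the gate open and the lock unlocked, and do not disturb the minerals, loupe or template.

Things in the scene. Friction and masses are not known exactly. Their poses are not given: they have to be found in the camera images.
- tray: White ribbed marble tray fixed to the table, 180 mm (x) by 134 mm (y), walls 47 mm high; origin on the table top under its middle, z up. Three channels run along its x axis, sloping down 7 degrees to its -x end (brass end wall, facing the robot). The gate crosses it at x = 0, along y. The grey lock housing (76 x 76 mm) stands beside its +y wall.
- lock (a point): Centre of the flat top (68 mm above the table) of the grey lock housing, on the vertical turning axis of the cap; axes as the tray's. The round white ribbed child-resistant cap, 50 mm across, stands over it: lower edge 18 mm, upper edge 52 mm above this point at rest; grasp it about 42 mm above this point. Turned without pressing it only clicks round.
- cap_press (a joint): How far the cap is pressed down, m: 0 at rest, at most 0.018; springs back. First a light spring (about 1 N plus 0.2 N per mm); after 1 to 14 mm (unknown, differs from lock to lock) its teeth meet the hub and it turns stiff, 14 N per mm. Teeth may land on teeth: they drop in when it is turned a little while pressed. A steady 10 to 16 N drives the hub round (0.2 N m).
- hub (a joint): Turn of the lock's inner hub, shown by the red pointer seen through the round hole in the cap's top: 0 = locked (pointer at the red mark, towards the gate), grows anticlockwise seen from above, end stop at 1.15 rad = unlocked (green mark, at 1.1 rad). It stays where it is left. The gate is free above about 0.9 rad; fully unlocked means beyond 1.0.
- hub_press (a joint): How far the lock's stiff seat is pressed down, m; 0 at rest, 14 N per mm, so 0.0008 is an 11 N push. More than 0.0016 (22 N) overloads it.
- gate_knob (a point): Centre of the upright round aluminium gate knob, 20 mm across and 38 mm high (it stands from 19 mm below this point to 19 mm above), on the gate bar's end beyond the tray's -y wall; nothing stands within 25 mm beside it above the 12 mm wide bar. It moves with the gate.
- gate (a joint): Slide of the aluminium gate along the tray's +y axis (from knob towards lock), m: 0 = closed, its three posts block the channels; 0.021 = end stop, fully open. Takes about 2 N; when locked it has 1 to 2 mm play.
- marble0_center (a point): Centre of a green glass marble, 26 mm across; starts in the -y channel on the high (+x) side of the gate, touching it. Rolls down to the brass wall once the gate is open.
- marble1_center (a point): Centre of a green glass marble, 26 mm across; starts in the middle channel on the high (+x) side of the gate, touching it. Rolls down to the brass wall once the gate is open.
- marble2_center (a point): Centre of a green glass marble, 26 mm across; starts in the +y channel on the high (+x) side of the gate, touching it. Rolls down to the brass wall once the gate is open.
- marble3_center (a point): Centre of a green glass marble, 26 mm across; starts in the -y channel on the high (+x) side of the gate, behind another marble. Rolls down to the brass wall once the gate is open.
- marble4_center (a point): Centre of a green glass marble, 26 mm across; starts in the middle channel on the high (+x) side of the gate, behind another marble. Rolls down to the brass wall once the gate is open.
- marble5_center (a point): Centre of a green glass marble, 26 mm across; starts in the +y channel on the high (+x) side of the gate, behind another marble. Rolls down to the brass wall once the gate is open.
- quartz_center (a point): Centre of a clear quartz point lying on the table, 70 mm long, 28 mm thick; leave alone.
- calcite_center (a point): Centre of a cream calcite rhomb, about 50 x 40 x 26 mm; leave alone.
- loupe_center (a point): Centre of a stainless folding loupe lying flat, 68 x 32 x 12 mm; leave alone.
- template_center (a point): Centre of a brass hexagonal packing template lying flat, 90 mm across, 6 mm thick; leave alone.
Not all that is in view belongs to the job. What is shaped like the part that bears marble1_center but purple or red is not meant.

How it is judged:
By the outcome, as a careful person would: the job done as asked, in the order asked, and still so for the second after the job is handed in, with the robot touching nothing.
It also fails if it takes over 72 s, if anything falls off the work surface, if the arm or the gripper's body presses on something with over 40 N, if the wrist force passes 120 N, or if a joint passes its speed limit or range.

ROBOT

A 6-joint arm with a two-finger parallel gripper is mounted at the origin on the work surface. World frame = base frame: x ahead of the robot, y to its left, z up, the work surface at z = 0. Lengths are in m, angles in rad, forces in N, time in s.
With the tool pointing down it reaches from about 0.275 to 0.75 m from the base axis. Payload 10.2 kg.
Tool frame: the origin (TCP) lies at the very end of the fingers, on their centre line; the grasp point (between the pads) lies 19 mm behind it; x points along the fingers, z is the direction in which the jaws open and shut, and the axes are right-handed (so a half turn about x gives the same grasp; the last joint's range is limited). The gripper opens to 85 mm and grips with 20 to 120 N. Pads are 22 mm wide; open, the fingers measure 114 mm over their backs; the gripper's body (76 mm by 85 mm) begins 54 mm behind the grasp point. The pads swing forward as they close: fully open they stand 13 mm farther back than shut.
Start: joints at [1.107, 0.313, 1.498, -0, 1.331, -0.223], TCP at [0.125, 0.51, 0.231] pointing down, gripper open.
Joint ranges: [-2.94, 2.94], [-0.97, 2.17], [0.19, 2.56], [-1.23, 4.37], [0.02, 3.11], [-2.88, 2.88]. Speed limits (rad/s): [2.39, 2.39, 3.01, 3.14, 3.14, 3.14].

INTERFACE

Orientations are given as a rotation vector (axis times angle).
In Python, from station import manip gives the robot as it stands. Calls block until the motion is done:
- manip.move_ptp(position, orientation): joint-space move of the TCP to a pose.
- manip.move_linear(position, frame=None, rate=0.15, until_force=None): straight line of the TCP; frame=None keeps the orientation; rate is the mean speed in m/s. With until_force (N) it stops when the force on the tool has changed by that much, and returns True; else False.
- manip.move_j(angles): joint-space move.
- manip.open() and manip.close(): open the fingers fully, or close them until they stop; the grip force is fixed at half the most.
- manip.sleep(seconds).
- manip.solve_ik(position, orientation): joint angles nearest the present ones, or None.
- manip.get_obs(): the state.
- manip.grab_frame(name): name is "scene" or "top" or "wrist"; returns a dict with "image" (384x512x3 uint8, red, green, blue), "range_z" (384x512 float32, m along the optical axis (not along the pixel's ray), 0 where there is no reading), "mtx" (3x3 intrinsics, pixels), "k1" (the pictures are not rectified: a ray, as slopes to the right and down, at radius r is drawn at 1 + k1 r^2 times it, then the intrinsics apply), "pose" (4x4, takes a point from camera to world coordinates). Camera axes: x right, y down, z forward; pixel columns grow to the right and rows downward; lengths in m; the calibration is good to about 2 mm. A picture is of the moment at which its call begins.
A pose or a line that the arm cannot do raises manip.Unreachable and nothing moves.
- manip.finish_job(): hands the job in, once; it reports no verdict.
The state is a dict: "t": time; "qpos": joint angles; "qd": joint speeds; "joint_efforts": joint torques, N m; "eef_pos": TCP position; "ee_rot": TCP orientation; "force": force on the tool from outside, world axes, zero at the start; "moment": the same for the moment, N m; "grip_width": finger opening in m.
Only numpy, scipy, OpenCV 4.12 (cv2) and the standard library are available. Lean on these libraries where they do the work, as an engineer would, in place of code of your own. Each camera call takes 0.05 s, during which the arm holds its last target.

## Working session

There is one attempt and no reset: what is moved stays moved. The work goes in short steps, each a Python script; the robot and the scene stay as the last script left them, time stands still between calls to the robot, and variables do not carry over. Pictures are saved under pics/ and viewed, and the job is handed in when it is done.

```bash
mkdir -p pics; ls
cat > h.py <<'E'
import numpy as np, cv2
from station import manip
def save(name,fn,crop=None,scale=1):
    f=manip.grab_frame(name); im=f["image"][:,:,::-1]
    np.savez(''+fn+'.npz',**{k:f[k] for k in f})
    cv2.imwrite('pics/'+fn+'.png',im)
    return f
def crop(fn,x0,y0,x1,y1,s,out):
    im=np.load(''+fn+'.npz')['image'][:,:,::-1]
    cv2.imwrite('pics/'+out+'.png',cv2.resize(im[y0:y1,x0:x1],None,fx=s,fy=s,interpolation=cv2.INTER_CUBIC))
def ray(f,u,v):
    K=f["mtx"]; d=np.array([float(f["k1"]),0,0,0])
    p=cv2.undistortPoints(np.array([[[u,v]]],float),K,d)[0,0]
    return np.array([p[0],p[1],1.])
def pt(f,u,v,r=1):
    z=f["range_z"][int(v)-r:int(v)+r+1,int(u)-r:int(u)+r+1]; z=np.median(z[z>0])
    return (f["pose"]@np.r_[ray(f,u,v)*z,1])[:3]
def atz(f,u,v,h):
    P=f["pose"]; d=P[:3,:3]@ray(f,u,v); return P[:3,3]+d*(h-P[2,3])/d[2]
E
python3 - <<'E'
from h import *
for n in("scene","top","wrist"):
    f=save(n,n+"0"); print(n,f["k1"],f["pose"][:3,3].round(3))
print(manip.get_obs())
E
```

```text
pics
scene -0.14529431850109914 [ 0.971 -0.279  0.487]
top -0.15362686481602972 [0.463 0.018 0.796]
wrist -0.06839776555106433 [0.048 0.529 0.373]
{'t': 0.15, 'qpos': array([ 1.10662046e+00,  3.13291017e-01,  1.49820647e+00,  2.57669431e-06,
        1.33098178e+00, -2.23375534e-01]), 'qd': array([ 3.48218604e-04, -2.70197161e-04, -1.54078442e-03,  1.21661844e-03,
       -5.50674622e-04, -1.27036518e-05]), 'joint_efforts': array([ 1.34718390e-03, -4.12375724e+01, -2.59793741e+01, -1.75615360e-04,
        3.26773406e-03, -2.42363058e-06]), 'eef_pos': array([0.12512281, 0.50969718, 0.23090324]), 'ee_rot': array([-1.03043396,  1.31435639,  1.02980512]), 'force': array([-0.15546096, -0.63858824, -0.19846293]), 'moment': array([-0.01611221, -0.01239384, -0.01187863]), 'grip_width': 0.08489149008729481}
```

View pics/top0.png

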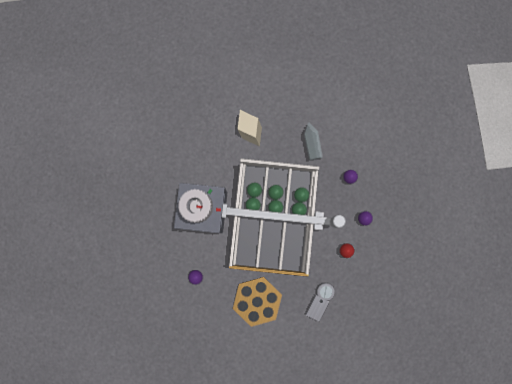

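View pics/scene0.png

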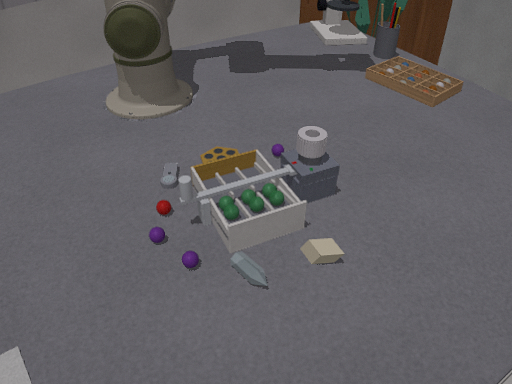

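Top view: lock cap at (195,206), tray centred near (275,217), brass end at row 270, gate bar (225,210)-(325,220), knob about (339,221). Enlarging to confirm.

Run:
```python
from h import *
crop("top0",165,150,385,310,3.6,"c1"); crop("scene0",150,110,350,260,4,"c2")
f=dict(np.load("top0.npz"))
for u,v in [(195,206),(205,205),(183,206),(180,228),(220,228),(222,190),(339,221),(320,221),(275,215),(228,210),(241,163),(318,167),(309,273),(233,267)]: print(u,v,pt(f,u,v).round(4))
```

```text
195 206 [0.5126 0.121  0.0961]
205 205 [0.5122 0.102  0.1205]
183 206 [0.5111 0.136  0.1201]
180 228 [0.4786 0.15   0.0678]
220 228 [0.478  0.0846 0.0603]
222 190 [0.5405 0.0803 0.068 ]
339 221 [ 0.4854 -0.1067  0.0972]
320 221 [ 0.4872 -0.0817  0.0588]
275 215 [ 0.4984 -0.0069  0.0588]
228 210 [0.5078 0.0712 0.0594]
241 163 [0.5885 0.0493 0.0481]
318 167 [ 0.5782 -0.0809  0.0585]
309 273 [ 0.3969 -0.0676  0.0015]
233 267 [0.4127 0.0645 0.0473]
```

View pics/c1.png

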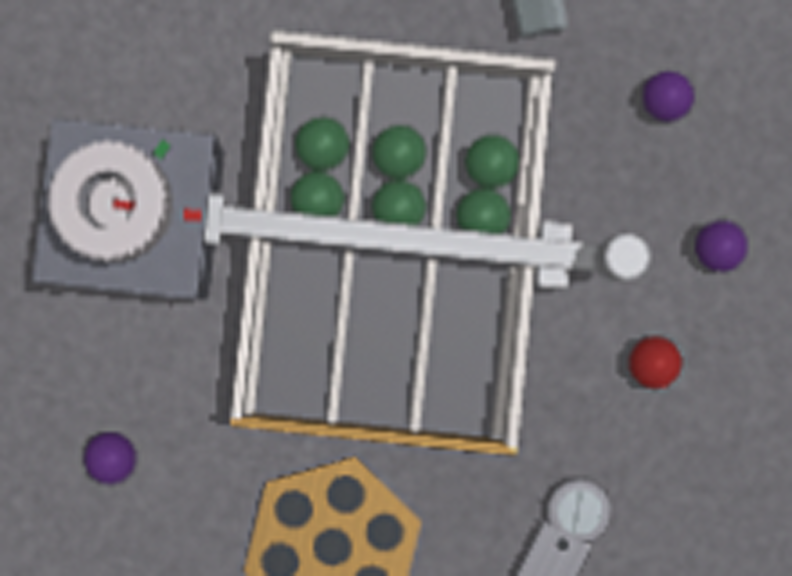

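View pics/c2.png

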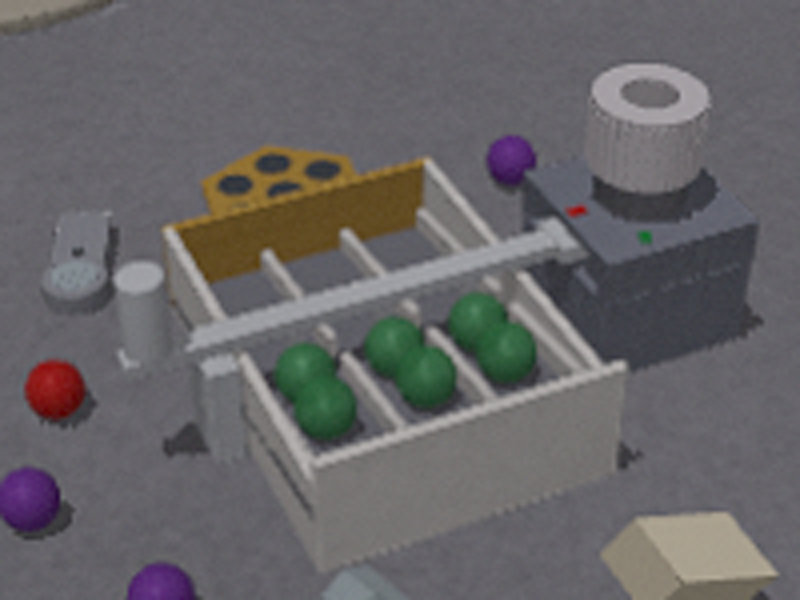

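```bash
cat > meas.py <<'E'
from h import *
def cloud(f):
    z=f["range_z"]; H,W=z.shape
    u,v=np.meshgrid(np.arange(W),np.arange(H))
    p=cv2.undistortPoints(np.stack([u,v],-1).reshape(-1,1,2).astype(float),f["mtx"],np.array([float(f["k1"]),0,0,0]))[:,0]
    zz=z.ravel(); P=np.c_[p*zz[:,None],zz]; P=P@f["pose"][:3,:3].T+f["pose"][:3,3]
    P[zz<=0]=np.nan
    return P.reshape(H,W,3)
def sel(C,x,y,z):
    m=(abs(C[...,0]-x[0])<x[1])&(abs(C[...,1]-y[0])<y[1])&(C[...,2]>z[0])&(C[...,2]<z[1]); return C[m]
def rep(n,Q): 
    (c,r)=cv2.minEnclosingCircle(Q[:,:2].astype(np.float32)); print(n,len(Q),"encl",np.round(c,4),round(r,4),"mid",((Q.min(0)+Q.max(0))/2).round(4),"z",np.median(Q[:,2]).round(4))
E
python3 - <<'E'
from meas import *
for n in("top0","scene0"):
    f=dict(np.load(n+".npz")); C=cloud(f)
    rep(n+" cap",sel(C,(.512,.04),(.117,.04),(.115,.126)))
    rep(n+" knob",sel(C,(.485,.03),(-.107,.03),(.092,.102)))
    B=sel(C,(.497,.03),(-.005,.07),(.056,.064)); s=np.polyfit(B[:,1],B[:,0],1); print("bar dx/dy",s, np.degrees(np.arctan(s[0])))
    H=sel(C,(.51,.06),(.117,.06),(.063,.073)); r=cv2.minAreaRect(H[:,:2].astype(np.float32)); print("housing",r)
    T=sel(C,(.5,.13),(0,.085),(.043,.052)); r=cv2.minAreaRect(T[:,:2].astype(np.float32)); print("tray",r)
E
```

```text
top0 cap 610 encl [0.5118 0.1189] 0.0257 mid [0.5118 0.1193 0.1195] z 0.1203
top0 knob 116 encl [ 0.4863 -0.1059] 0.0098 mid [ 0.4863 -0.1063  0.0968] z 0.0972
bar dx/dy [0.11789454 0.49761221] 6.723822729675925
housing ((0.5122377872467041, 0.11700873076915741), (0.08089228719472885, 0.0749686136841774), 83.34947204589844)
tray ((0.49321630597114563, -0.0010630860924720764), (0.16961362957954407, 0.17995329201221466), 83.14320373535156)
scene0 cap 347 encl [0.5149 0.1169] 0.026 mid [0.5146 0.1169 0.1178] z 0.1185
scene0 knob 93 encl [ 0.4898 -0.1081] 0.0101 mid [ 0.4895 -0.1081  0.0945] z 0.0952
bar dx/dy [0.11570576 0.50203002] 6.600102358737976
housing ((0.514895498752594, 0.11667916178703308), (0.07806430011987686, 0.07832662761211395), 82.85504913330078)
tray ((0.4990115165710449, 0.0024191364645957947), (0.1732027530670166, 0.18751291930675507), 83.91249084472656)
```

```bash
cat >> h.py <<'E'
from scipy.spatial.transform import Rotation as Rn
def ori(a):
    x=np.array([0,0,-1.]); z=np.array([np.cos(a),np.sin(a),0]); return Rn.from_matrix(np.c_[x,np.cross(z,x),z]).as_rotvec()
def yaw():
    R=Rn.from_rotvec(manip.get_obs()["ee_rot"]).as_matrix(); return np.arctan2(R[1,2],R[0,2])
E
python3 - <<'E'
from h import *
print(yaw())
for a in np.arange(-3.1,3.2,.4):
    q=manip.solve_ik([.513,.118,.095],ori(a)); print(round(a,2),None if q is None else np.round(q,2))
q=manip.solve_ik([.487,-.15,.07],ori(1.45)); print(q)
E
```

```text
1.3299954651076573
-3.1 None
-2.7 [0.   0.46 1.66 0.   1.01 2.7 ]
-2.3 [ 0.    0.46  1.66 -0.    1.01  2.3 ]
-1.9 [ 0.    0.46  1.66 -0.    1.01  1.9 ]
-1.5 [0.   0.46 1.66 0.   1.01 1.5 ]
-1.1 [ 0.    0.46  1.66 -0.    1.01  1.1 ]
-0.7 [ 0.    0.46  1.66 -0.    1.01  0.7 ]
-0.3 [ 0.    0.46  1.66 -0.    1.01  0.3 ]
0.1 [ 0.    0.46  1.66 -0.    1.01 -0.1 ]
0.5 [ 0.    0.46  1.66  0.    1.01 -0.5 ]
0.9 [ 0.    0.46  1.66 -0.    1.01 -0.9 ]
1.3 [ 0.    0.46  1.66 -0.    1.01 -1.3 ]
1.7 [ 0.    0.46  1.66 -0.    1.01 -1.7 ]
2.1 [ 0.    0.46  1.66  0.    1.01 -2.1 ]
2.5 [ 0.    0.46  1.66  0.    1.01 -2.5 ]
2.9 None
[-5.29045147e-01  4.71026846e-01  1.73449718e+00 -4.44089210e-16
  9.36068626e-01 -1.97904515e+00]
```

View pics/wrist0.png

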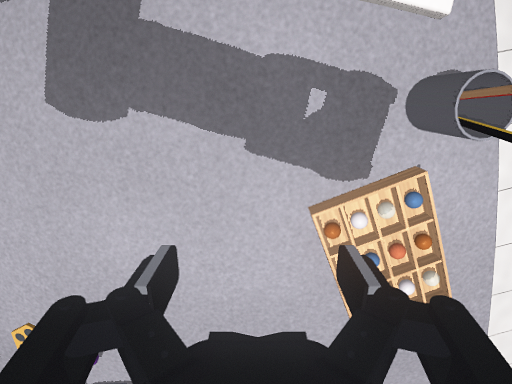

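Run:
```python
from meas import *
manip.move_ptp([.513,.118,.20],ori(-.6))
f=save("wrist","w1"); C=cloud(f)
rep("cap",sel(C,(.512,.035),(.117,.035),(.113,.126)))
C2=cloud(save("top","t1"));print(manip.get_obs()["t"])
```

```text
cap 2018 encl [0.5137 0.1188] 0.0257 mid [0.5137 0.1188 0.1174] z 0.1197
2.2417
```

View pics/w1.png

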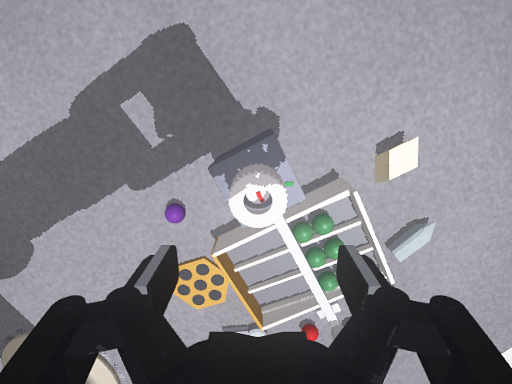

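Run:
```python
from h import *
c=[.5136,.1184]
def o(s): 
    x=manip.get_obs(); print(s,round(x["t"],2),x["eef_pos"].round(4),x["force"].round(2),x["moment"].round(3),round(x["grip_width"],4))
manip.move_linear([*c,.2],rate=.1)
o("up"); print(manip.move_linear([*c,.087],rate=.1,until_force=6)); manip.sleep(.3);o("dn")
manip.close(); manip.sleep(.3); o("closed")
save("wrist","w2"); save("scene","s2")
crop("s2",220,60,400,210,4,"s2c")
```

```text
up 2.49 [0.5136 0.1187 0.2   ] [-0.63 -0.52 -0.21] [ 0.015 -0.006  0.005] 0.0854
False
dn 4.08 [0.5137 0.1184 0.0872] [-0.22  0.21  0.19] [ 0.041 -0.018 -0.027] 0.0854
closed 4.8 [0.5134 0.1185 0.0869] [-3.02  2.02  0.38] [0.263 0.42  0.004] 0.0484
```

View pics/s2c.png

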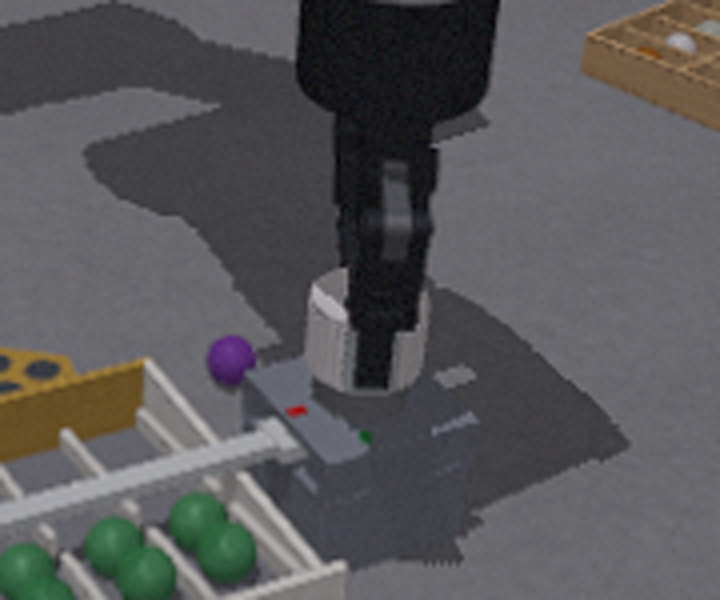

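View pics/w2.png

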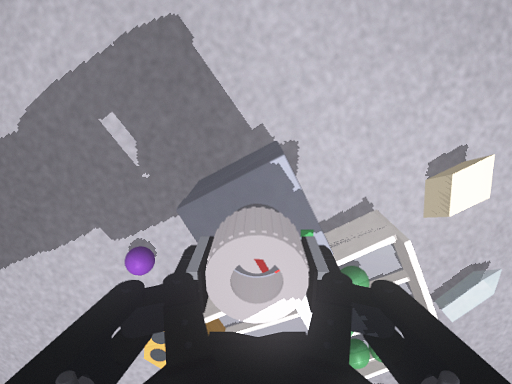

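```bash
cat >> h.py <<'E'
def o(s): 
    x=manip.get_obs(); print(s,round(x["t"],2),x["eef_pos"].round(4),x["force"].round(2),x["moment"].round(3),round(x["grip_width"],4),round(yaw(),3))
E
python3 - <<'E'
from h import *
c=np.array([.5136,.1184])+.0005*np.array([-.825,.565])
manip.move_linear([*c,.087],rate=.02); manip.sleep(.2); o("shift")
print(manip.move_linear([*c,.0705],rate=.01,until_force=6)); o("hit"); manip.sleep(.2); o("settled")
E
```

```text
shift 5.35 [0.5133 0.1186 0.0871] [-1.82  1.23  0.18] [ 0.056  0.151 -0.004] 0.0484 -0.6
True
hit 5.92 [0.5134 0.1186 0.0851] [-1.65  0.09  6.37] [-0.157  0.205  0.018] 0.0484 -0.6
settled 6.12 [0.5133 0.1186 0.0852] [-2.   -0.21  5.22] [-0.139  0.205 -0.044] 0.0489 -0.6
```

Run:
```python
from h import *
c=np.array([.5136,.1184])+.001*np.array([-.825,.565])
zc=.0851
for i in range(12):
    fz=np.mean([manip.get_obs()["force"][2] for _ in range(1)])
    if fz>11.5: break
    zc-=np.clip((12.3-fz)/14e3,.00005,.0002)
    manip.move_linear([*c,zc],rate=.01); manip.sleep(.08); o("p%.5f"%zc)
a=-.6
for i in range(3):
    a+=.04; manip.move_linear([*c,zc],ori(a),rate=.01); o("t%.3f"%a)
```

```text
p0.08490 6.46 [0.5133 0.1187 0.0853] [ 0.22 -2.39  4.86] [-0.534 -0.073  0.027] 0.0486 -0.6
p0.08470 6.79 [0.5133 0.1187 0.0852] [-0.88 -2.32  6.56] [-0.518 -0.026  0.039] 0.0484 -0.6
p0.08450 7.12 [0.5133 0.1187 0.085 ] [-1.13 -3.22  7.61] [-0.57  -0.014 -0.076] 0.049 -0.6
p0.08430 7.46 [0.5133 0.1187 0.0849] [-0.73 -2.87  8.21] [-0.563  0.091 -0.032] 0.0488 -0.6
p0.08410 7.79 [0.5133 0.1187 0.0848] [-1.46 -2.49  9.61] [-0.504  0.106  0.01 ] 0.0485 -0.6
p0.08391 8.12 [0.5134 0.1187 0.0847] [-2.55 -1.81  9.46] [-0.456  0.277  0.018] 0.0484 -0.6
p0.08371 8.46 [0.5134 0.1187 0.0846] [-2.82 -2.7  10.59] [-0.514  0.281 -0.047] 0.0487 -0.6
p0.08359 8.79 [0.5134 0.1187 0.0846] [-2.51 -2.78 11.17] [-0.55   0.343 -0.005] 0.0487 -0.6
p0.08350 9.12 [0.5134 0.1187 0.0845] [-2.97 -2.41 12.66] [-0.6    0.409 -0.005] 0.0486 -0.6
t-0.560 9.38 [0.5134 0.1187 0.0846] [-3.25 -3.19 12.77] [-0.499  0.371 -0.149] 0.0488 -0.56
t-0.520 9.62 [0.5134 0.1187 0.0846] [-3.17 -2.62 12.14] [-0.562  0.401 -0.113] 0.0487 -0.52
t-0.480 9.88 [0.5134 0.1187 0.0846] [-2.81 -2.44 12.69] [-0.498  0.403 -0.173] 0.0482 -0.48
```

```bash
cat > turn.py <<'E'
from h import *
def turn(c,zc,a,aend,target=12.3):
    fs=[]
    while a<aend-1e-6:
        a=min(a+.05,aend); manip.move_linear([*c,zc],ori(a),rate=.01)
        x=manip.get_obs(); fz=x["force"][2]; fs=(fs+[fz])[-2:]
        print("a%.3f z%.5f"%(a,zc),round(x["eef_pos"][2],5),x["force"].round(1),x["moment"].round(3),round(x["grip_width"],4))
        if max(abs(x["force"]))>16 or abs(x["moment"][2])>.6: print("stop"); break
        e=np.mean(fs)-target
        if abs(e)>.8: zc+=np.clip(e/20e3,-.0003,.0003); fs=[]
    return zc,a
E
python3 - <<'E'
from turn import *
c=np.array([.5136,.1184])+.001*np.array([-.825,.565])
zc,a=turn(c,.0835,-.48,-.2); print(zc,a)
save("wrist","w3"); crop("w3",190,190,330,330,4,"w3c")
E
```

```text
a-0.430 z0.08350 0.08453 [-3.  -2.4 11.9] [-0.543  0.367 -0.095] 0.0483
a-0.380 z0.08350 0.08454 [-3.5 -2.5 12.4] [-0.474  0.421 -0.128] 0.0486
a-0.330 z0.08350 0.08456 [-3.2 -3.1 11.5] [-0.513  0.372 -0.105] 0.0488
a-0.280 z0.08350 0.08457 [-2.8 -1.8 12.4] [-0.469  0.383 -0.087] 0.0483
a-0.230 z0.08350 0.08457 [-2.6 -2.8 12.7] [-0.425  0.366 -0.11 ] 0.0487
a-0.200 z0.08350 0.08455 [-3.5 -2.6 11.4] [-0.434  0.352 -0.066] 0.0487
0.0835 -0.2
```

View pics/w3c.png

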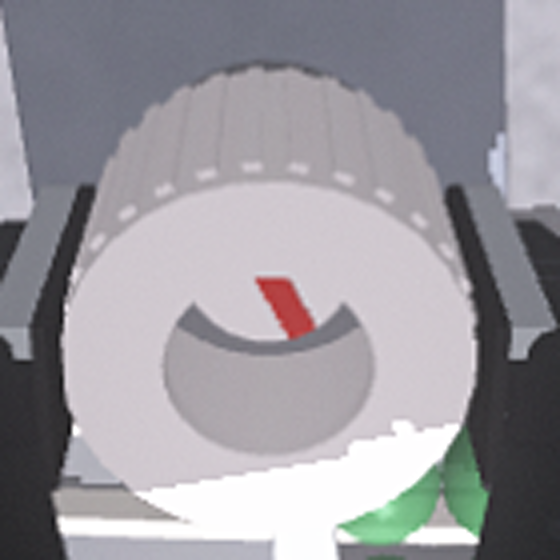

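Pointer keeps the same place in the wrist view as before the turn, at crop (285,305), so the hub turns along with the cap. I'll continue to the end stop.

```bash
sed -i 's/>.6: print/>.45: print/' turn.py
python3 - <<'E'
from turn import *
c=np.array([.5136,.1184])+.001*np.array([-.825,.565])
zc,a=turn(c,.0835,-.2,.62); print(zc,a); o("e")
save("wrist","w4"); crop("w4",120,140,400,350,2.8,"w4c")
E
```

```text
a-0.150 z0.08350 0.08456 [-2.  -1.9 12. ] [-0.336  0.47  -0.133] 0.0486
a-0.100 z0.08350 0.08459 [-1.7 -2.  12.2] [-0.38   0.448 -0.229] 0.0483
a-0.050 z0.08350 0.08459 [-1.3 -2.2 11.3] [-0.353  0.484 -0.444] 0.0485
a-0.000 z0.08350 0.08461 [-0.4 -2.  11.7] [-0.285  0.493 -0.565] 0.0486
stop
0.0835 -1.3877787807814457e-17
e 12.43 [0.5136 0.1188 0.0846] [-0.42 -1.97 11.72] [-0.285  0.493 -0.565] 0.0486 -0.001
```

View pics/w4c.png

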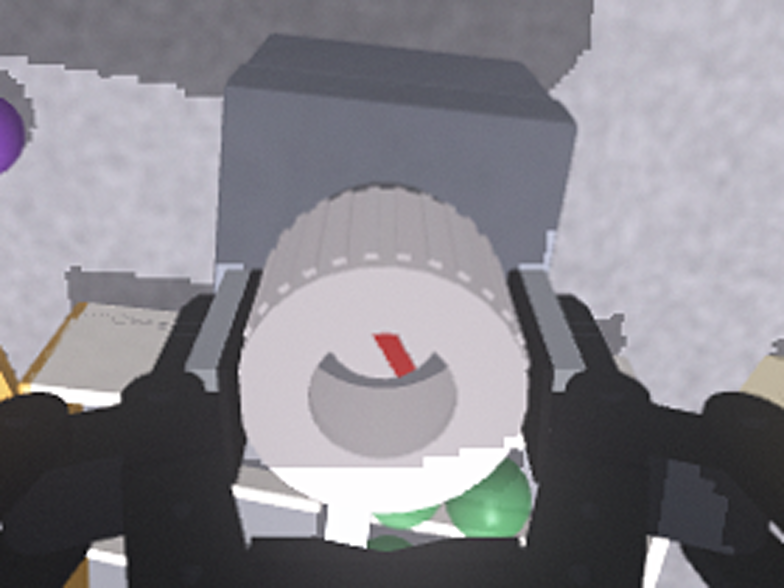

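Run:
```python
from meas import *
c=np.array([.5134,.1186])
for n in("top0","w1","w2","w3","w4"):
    f=dict(np.load(n+".npz")); im=f["image"].astype(int); 
    red=(im[...,0]>110)&(im[...,1]<90)&(im[...,2]<90)
    C=cloud(f); d=np.hypot(C[...,0]-c[0],C[...,1]-c[1]); m=red&(d<.05)
    Q=C[m]
    v,u=np.nonzero(m)
    for k in range(2):
        q=Q[Q[:,2]>.085] if k==0 else Q[Q[:,2]<.075]
        if len(q)<3: continue
        w,V=np.linalg.eigh(np.cov(q[:,:2].T)); e=V[:,1]; mm=q.mean(0)
        print(n,"ptr" if k==0 else "mark",len(q),mm.round(4),"dir from c",np.arctan2(mm[1]-c[1],mm[0]-c[0]).round(3),"axis",np.arctan2(e[1],e[0]).round(3))
    g=(im[...,1]>im[...,0]+30)&(im[...,1]>im[...,2]+20)&(d<.05)&(C[...,2]>.06); q=C[g]
    if len(q)>2: mm=q.mean(0);print(n,"green",len(q),mm.round(4),np.arctan2(mm[1]-c[1],mm[0]-c[0]).round(3))
```

```text
top0 ptr 10 [0.5116 0.1144 0.0976] dir from c -1.977 axis 1.56
top0 mark 13 [0.5088 0.0872 0.0691] dir from c -1.716 axis 1.439
top0 green 12 [0.5389 0.1008 0.0696] -0.608
w1 ptr 24 [0.5177 0.1156 0.161 ] dir from c -0.612 axis 3.026
w1 green 35 [0.54   0.1011 0.0688] -0.582
w2 ptr 85 [0.5124 0.1129 0.0969] dir from c -1.75 axis 2.602
w2 mark 3 [0.5094 0.0885 0.0688] dir from c -1.702 axis -2.985
w2 green 92 [0.5409 0.1028 0.0778] -0.522
w3 ptr 96 [0.5151 0.1135 0.0957] dir from c -1.244 axis 1.863
w4 ptr 98 [0.5161 0.1139 0.0957] dir from c -1.051 axis 2.081
w4 green 4 [0.5141 0.0944 0.1166] -1.542
```

Pointer direction: −1.75 rad at the start (red mark −1.71), −1.05 rad now (green mark about −0.59). The hub follows the turn, but the torque has risen. I'll take a few more small steps and watch it.

Run:
```python
from turn import *
c=np.array([.5136,.1184])+.001*np.array([-.825,.565])
manip.sleep(.3); o("rest"); print(manip.get_obs()["qpos"].round(3), manip.get_obs()["joint_efforts"].round(2))
a=0
for i in range(2):
    a+=.03; manip.move_linear([*c,.0835],ori(a),rate=.01); manip.sleep(.1); o("a%.3f"%a)
save("wrist","w5"); save("scene","s5"); crop("s5",220,60,400,210,4,"s5c")
```

```text
rest 12.78 [0.5136 0.1188 0.0846] [-0.64 -2.62 12.55] [-0.344  0.506 -0.548] 0.0484 -0.001
[0.005 0.48  1.672 0.    0.988 0.006] [  1.73 -38.65 -18.35   0.15  -0.53  -0.56]
a0.030 13.12 [0.5137 0.1188 0.0846] [ 0.24 -2.57 11.14] [-0.32   0.609 -0.64 ] 0.0488 0.028
a0.060 13.47 [0.5133 0.1188 0.0846] [-3.95 -2.85 12.41] [-0.389  0.413 -0.15 ] 0.0485 0.06
```

View pics/s5c.png

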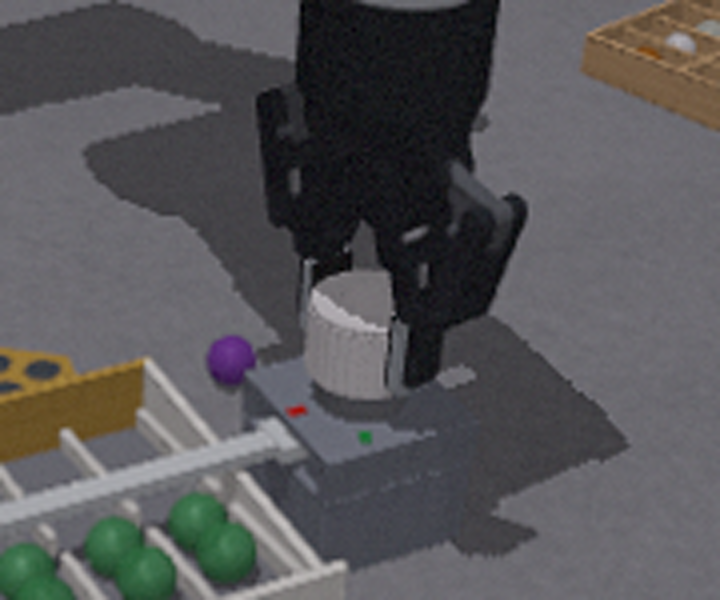

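```bash
cat > ptr.py <<'E'
from meas import *
def ptr(n,c=np.array([.5134,.1186])):
    f=dict(np.load(n+".npz")); im=f["image"].astype(int)
    red=(im[...,0]>110)&(im[...,1]<90)&(im[...,2]<90)
    C=cloud(f); d=np.hypot(C[...,0]-c[0],C[...,1]-c[1]); q=C[red&(d<.05)&(C[...,2]>.085)]
    if len(q)<5: print(n,"none");return
    h=np.median(q[:,2]); v,u=np.nonzero(red&(d<.05)&(C[...,2]>.085))
    p=np.array([atz(f,a,b,h)[:2] for a,b in zip(u,v)])
    w,V=np.linalg.eigh(np.cov(p.T)); e=V[:,1]; m=p.mean(0); e=e*np.sign(e@(m-c))
    print(n,len(q),h.round(3),"axis",np.arctan2(e[1],e[0]).round(3),"radial",np.arctan2(*(m-c)[::-1]).round(3))
E
python3 - <<'E'
from ptr import *
for n in ("w2","w3","w4","w5"): ptr(n)
E
```

```text
w2 85 0.096 axis -3.064 radial -1.833
w3 96 0.096 axis -1.263 radial -1.245
w4 98 0.096 axis -1.065 radial -1.054
w5 100 0.096 axis -2.331 radial -1.197
```

Run:
```python
from h import *
a=[np.load(n+".npz")["image"][210:330,200:320,::-1] for n in ("w2","w3","w4","w5")]
r=lambda x:cv2.resize(x,None,fx=2.4,fy=2.4,interpolation=cv2.INTER_CUBIC)
cv2.imwrite("pics/cmp.png",np.vstack([np.hstack([r(a[0]),r(a[1])]),np.hstack([r(a[2]),r(a[3])])]))
```

```text
(no output)
```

View pics/cmp.png

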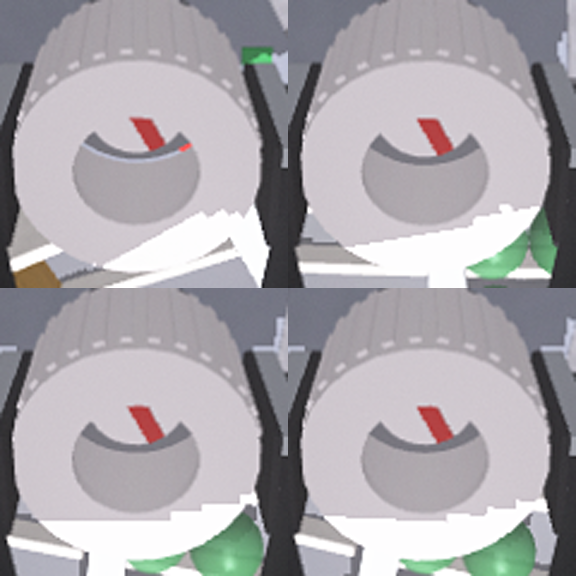

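The red pointer stays put relative to the gripper in all four pictures, so it is still turning with the cap. The torque rise and drop looks like a detent or stick point. Continuing.

```bash
sed -i 's/>.45: print/>.75: print/' turn.py
python3 - <<'E'
from turn import *
c=np.array([.5136,.1184])+.001*np.array([-.825,.565])
zc,a=turn(c,.0835,.06,.66); print(zc,a); o("e")
save("wrist","w6"); crop("w6",120,140,400,350,2.8,"w6c")
from ptr import *
ptr("w6")
E
```

```text
a0.110 z0.08350 0.08458 [-3.  -1.9 12.6] [-0.363  0.38  -0.12 ] 0.0487
a0.160 z0.08350 0.08458 [-4.  -2.3 13.4] [-0.326  0.401 -0.139] 0.0488
a0.210 z0.08350 0.08459 [-3.3 -1.7 12.9] [-0.36   0.41  -0.089] 0.0488
a0.260 z0.08354 0.0846 [-2.8 -2.7 12.4] [-0.307  0.411 -0.145] 0.0485
a0.310 z0.08354 0.08461 [-3.1 -2.3 12.1] [-0.24   0.411 -0.134] 0.0483
a0.360 z0.08354 0.08459 [-2.5 -1.7 11.8] [-0.316  0.396 -0.122] 0.049
a0.410 z0.08354 0.08461 [-2.9 -1.7 11.9] [-0.251  0.459 -0.21 ] 0.0487
a0.460 z0.08354 0.08463 [-1.1 -1.3 11.7] [-0.351  0.396 -0.322] 0.0485
a0.510 z0.08354 0.08475 [-0.2 -1.7 12.5] [-0.386  0.506 -0.386] 0.0488
a0.560 z0.08354 0.08469 [-1.6 -1.3 14.5] [-0.003  0.362 -0.023] 0.0487
a0.610 z0.08360 0.08481 [-3.1 -1.6 14. ] [-0.202  0.496 -0.079] 0.0486
a0.660 z0.08369 0.085 [-4.5 -1.2 15.6] [-0.196  0.634  0.022] 0.0484
0.08385267791248148 0.66
e 16.57 [0.5133 0.119  0.085 ] [-4.49 -1.22 15.6 ] [-0.196  0.634  0.022] 0.0484 0.66
w6 93 0.096 axis -0.487 radial -0.473
```

View pics/w6c.png

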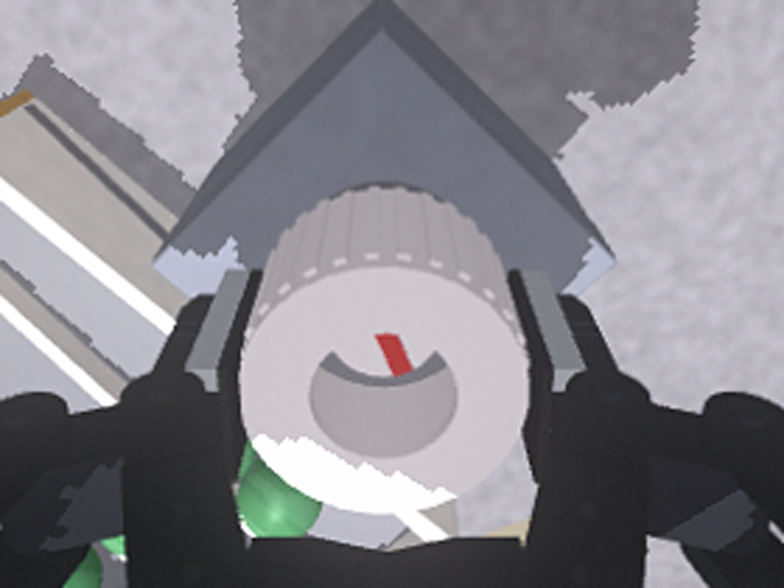

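Pointer now at about −0.48 rad, past the green mark (−0.59), and the cap has started to ride up at the end stop. I'll ease the pressure off, release, and check from above.

Run:
```python
from h import *
c=np.array([.5136,.1184])+.001*np.array([-.825,.565])
manip.move_linear([*c,.0869],rate=.02); o("rel")
manip.open(); o("open")
manip.move_linear([*c,.22],rate=.15)
save("wrist","w7"); crop("w7",200,140,330,240,5,"w7c")
from ptr import *
ptr("w7")
manip.move_ptp([.40,-.22,.22],ori(1.45))
save("top","t7"); crop("t7",165,150,385,310,3.6,"t7c"); ptr("t7"); o("x")
```

```text
rel 16.93 [0.5132 0.119  0.0868] [ 2.27 -0.3   1.85] [ 0.002 -0.561 -0.027] 0.0488 0.66
open 17.39 [0.5126 0.119  0.0868] [-0.04  0.32  1.1 ] [-0.009 -0.027 -0.017] 0.0853 0.66
w7 5 0.096 axis -0.465 radial -0.498
t7 12 0.097 axis -0.522 radial -0.654
x 19.92 [ 0.4004 -0.2195  0.2199] [ 0.23  0.22 -0.4 ] [-0.043 -0.003 -0.022] 0.0854 1.45
```

View pics/t7c.png

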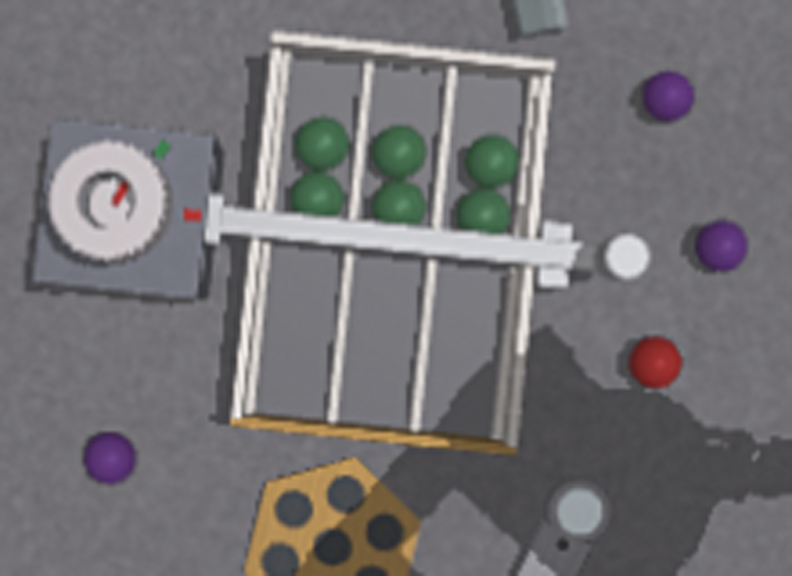

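View pics/w7c.png

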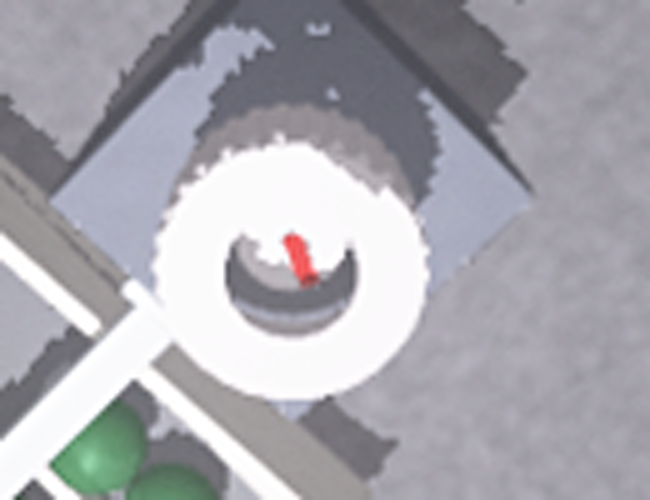

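Pointer now points at the green mark in the top crop: (118,200) to (126,183), green mark at (162,148). It has turned about 1.19 rad. Now the gate: closed fingers push the knob along +y of the tray.

Run:
```python
from h import *
k=np.array([.4878,-.107]); d=np.array([.1167,.9932]); a=np.pi/2-.117
s=k-.045*d
manip.close(); o("shut")
manip.move_ptp([*s,.2],ori(a)); print(manip.move_linear([*s,.069],rate=.12,until_force=6)); manip.sleep(.2); o("down")
r=manip.move_linear([*(s+.017*d),.069],rate=.05,until_force=6);o("near %s"%r)
r=manip.move_linear([*(s+.049*d),.069],rate=.025,until_force=9);o("push %s"%r); print((manip.get_obs()["eef_pos"][:2]-s)@d)
manip.sleep(.5);o("hold")
save("scene","s8"); crop("s8",130,110,350,270,3.6,"s8c")
```

```text
shut 20.68 [ 0.4  -0.22  0.22] [-0.72  1.3  -0.19] [-0.083 -0.021 -0.021] 0.0002 1.45
False
down 22.64 [ 0.4827 -0.1518  0.0694] [ 0.34  0.99 -0.35] [-0.04   0.009 -0.013] -0.0 1.454
near False 23.13 [ 0.4846 -0.1345  0.0691] [-0.62 -0.22 -0.53] [0.064 0.027 0.016] -0.0001 1.455
push True 24.11 [ 0.4876 -0.1095  0.069 ] [ 0.09 -5.25  1.13] [-0.666  0.142 -0.008] 0.0 1.455
0.04252505092074199
hold 24.61 [ 0.4876 -0.1095  0.0689] [-1.4  -5.95  3.44] [-0.732  0.165  0.07 ] -0.0001 1.454
```

View pics/s8c.png

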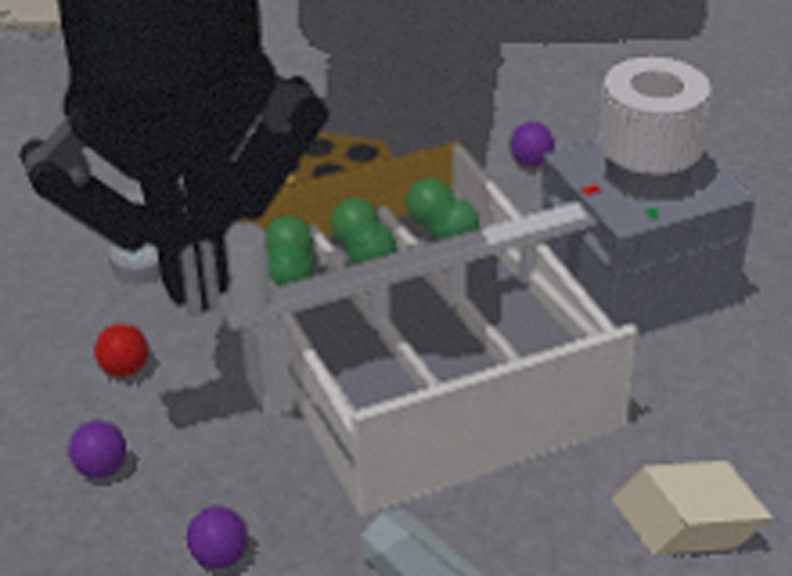

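All six marbles are at the brass end. One more light push to confirm the end stop, then back off and check from above.

Run:
```python
from h import *
k=np.array([.4878,-.107]); d=np.array([.1167,.9932]); s=k-.045*d
r=manip.move_linear([*(s+.049*d),.069],rate=.015,until_force=6);o("push %s"%r); print((manip.get_obs()["eef_pos"][:2]-s)@d)
manip.move_linear([*(s),.069],rate=.1)
manip.move_linear([*(s),.22],rate=.2); manip.move_ptp([.36,-.30,.25],ori(1.2)); manip.sleep(.3)
from meas import *
f=save("top","t9"); crop("t9",165,150,385,310,3.6,"t9c"); f2=save("scene","s9"); o("x")
for n,ff in(("top",f),("sc",f2)): rep(n+" knob",sel(cloud(ff),(.489,.03),(-.087,.03),(.092,.102)))
from ptr import ptr
ptr("t9")
a=f["image"].astype(int); b=np.load("top0.npz")["image"].astype(int)
```

```text
push True 24.88 [ 0.4876 -0.1096  0.0689] [-1.56 -3.32  0.69] [-0.582  0.149 -0.001] 0.0002 1.455
0.042430923106181524
x 27.57 [ 0.3603 -0.2997  0.2499] [ 0.22 -0.25 -0.24] [ 0.006 -0.056  0.   ] -0.0002 1.201
top knob 114 encl [ 0.489  -0.0864] 0.0099 mid [ 0.4882 -0.0864  0.0965] z 0.0969
sc knob 90 encl [ 0.4921 -0.0868] 0.0103 mid [ 0.4917 -0.0871  0.0943] z 0.0952
t9 12 0.097 axis -0.522 radial -0.643
```

View pics/t9c.png

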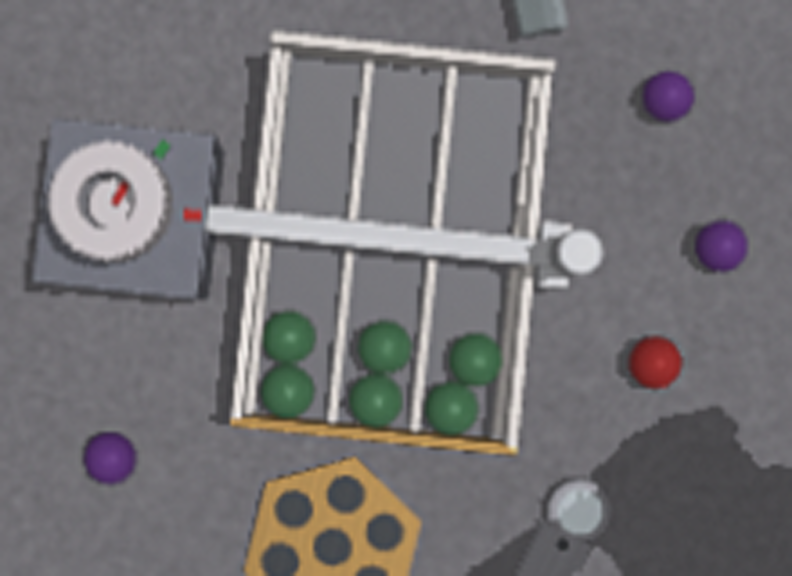

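View pics/t9.png

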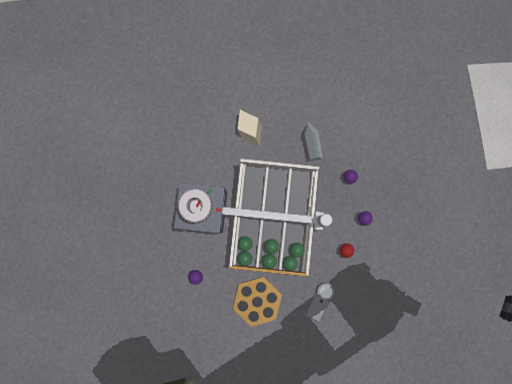

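Run:
```python
from station import manip
print(manip.finish_job())
```

```text
the job is handed in; nothing more can be done
None
```

The job is handed in at about 28 s: the lock is unlocked, the gate is fully open, and all six green marbles are at the brass end.

**Lock:** I pressed the cap with about 12 N and turned it anticlockwise to its end stop. The pointer turned about 1.19 rad by camera and ends at the green mark; it had not moved when I checked again after opening the gate.

**Gate:** Only after the lock was open did I push the knob towards the lock with closed fingers. The knob moved about 20 mm in the top camera and 21 mm in the scene camera, against 21 mm for fully open. A second push stopped at once with no further movement.

**Final pictures:** The quartz, calcite, loupe, template and the purple and red marbles look unmoved compared with the first pictures by eye. The robot was clear of everything.

**Checks that disagreed or were off:**
- **Press force:** it briefly rose to 15.6 N when the cap rode up at the end stop, just over the 15 N asked but well below the 22 N seat limit.
- **Turning torque:** it rose to about 0.6 N m partway round and then dropped, like a detent. The pointer kept turning with the cap throughout.
- **Camera agreement:** the top and scene cameras differed by about 3 mm on positions.

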